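Unlock and set the incubator's air vent

ROBOT

A 6-joint arm with a two-finger parallel gripper is mounted at the origin on the work surface. World frame = base frame: x ahead of the robot, y to its left, z up, the work surface at z = 0. Lengths are in mm, angles in rad, forces in N, time in s.
With the tool pointing down it reaches from about 350 to 725 mm from the base axis. Payload 4.3 kg.
Tool frame: the origin (TCP) lies midway between the tips of the shut fingers; the grasp point (between the pads) lies 19 mm behind it; z points along the fingers, y is the line along which they close (so a half turn about z gives the same grasp; the last joint's range is limited). The gripper opens to 85 mm and grips with 20 to 120 N. Pads are 22 mm wide; open, the fingers measure 114 mm over their backs; the gripper's body (76 mm by 85 mm) begins 54 mm behind the grasp point. The pads swing forward as they close: fully open they stand 13 mm farther back than shut.
Start: joints at [1.001, 0.377, 0.081, 1.274, 0, 1.46], TCP at [255.18, 515.316, 231.329] pointing down, gripper open.
Joint ranges: [-2.72, 2.72], [-0.84, 1.66], [-1.02, 1.22], [-1.77, 2.12], [-1.37, 1.28], [-3.14, 3.14]. Speed limits (rad/s): [2.57, 2.57, 3.14, 3.14, 3.14, 3.14].

INTERFACE

Orientations are given as a unit quaternion [w, x, y, z].
In Python, from station import move_ptp, move_linear, move_j, gripper_to, sleep, solve_ik, state, snapshot, calibration, Unreachable, finish_job, regions_of, mark_of gives the robot as it stands. Calls block until the motion is done:
- move_ptp(position, orientation): joint-space move of the TCP to a pose.
- move_linear(position, vel=150, rot=None, contact_N=None): straight line of the TCP; rot=None keeps the orientation; vel is the mean speed in mm/s. With contact_N (N) it stops when the force on the tool has changed by that much, and returns True; else False.
- move_j(angles): joint-space move.
- gripper_to(opening): finger opening in mm; the grip force is fixed at half the most; returns when the fingers have stopped.
- sleep(seconds).
- solve_ik(position, orientation): joint angles nearest the present ones, or None.
- state(): the state.
- snapshot(name): name is "scene" or "side" or "wrist"; returns the picture (400x640x3 uint8, red, green, blue); there is no depth.
- calibration(name): a dict with "mtx" (3x3 intrinsics, pixels), "camera_from_world" (4x4, takes a point from world to camera coordinates); the wrist camera has in their place "tool_from_camera" (4x4, takes a point from camera to tool coordinates, whose origin is the TCP and whose axes are the flange's). Camera axes: x right, y down, z forward; pixel columns grow to the right and rows downward; lengths in mm; the calibration is good to about 2 mm. A picture is of the moment at which its call begins: read the wrist's pose just before it. calibration takes no time and is no camera call.
A pose or a line that the arm cannot do raises Unreachable and nothing moves.
- finish_job(): hands the job in; it is judged then, once.
Trained networks look in the newest picture that a camera, given by its name, has taken for a name from the list of things; names that differ only in an ending like _2 or _b are one class to them, and where a whole thing is asked for, a point or a joint stands for the part that bears it (a point fixed in the world has none). Each returns a list of dicts, best first, with "score" (0 to 1); they miss things now and then, are a little off and sometimes report something else, mostly with a low value. They report only what shows in the picture. A call takes as long as a camera call. They do not tell look-alikes from the thing itself.
- regions_of(thing, camera): "region" (400x640 bool, what is visible of it) and "extent" ([left, top, right, bottom] in pixels, round what is visible of it).
- mark_of(thing, camera): "xy" ([column, row] in pixels: a listed point, or the origin of a listed thing).
The state is a dict: "time_s": time; "q": joint angles; "qvel": joint speeds; "joint_efforts": joint torques, N m; "tool_pos": TCP position; "tcp_rot": TCP orientation; "force": force on the tool from outside, world axes, zero at the start; "torque": the same for the moment, N m; "finger_gap": finger opening in mm; "grasp_force": force on a finger pad.
Only numpy, scipy, OpenCV 4.12 (cv2) and the standard library are available. Lean on these libraries where they do the work, as an engineer would, in place of code of your own. Each camera call takes 0.05 s, during which the arm holds its last target. There are 200 camera calls.

TASK

Take the yellow lock clip off the egg incubator by its red tab, pulling it straight up out of its sprung catches, and put it down in the clear end of the orange drip tray. Then push the blue vent shutter along its track until its orange pointer lines up with the green marker. Leave the can, jar, mug and spanner in the tray as they are.

Things in the scene. Friction and masses are not known exactly. Their poses are not given: they have to be found in the camera images.
- incubator: white incubator with amber windows, fixed, 240 (x) x 400 (y) x 120 mm; origin at the centre of its underside, y along the vent track, z up. On its flat deck (z = 120 mm) two aluminium rails, 20 mm high, 10 mm wide, run along y at x = +-54 mm. The clip sits across them at y = -20 mm. The marker strip lies along the deck's +x edge, 20 mm high
- clip: lock clip, yellow saddle with red upright tab, 137 (x, across the track) x 30 (y) x 70 mm, 85 to 170 g, loose but held by the catches; blocks the shutter until removed. Origin at the centre of the underside of its legs: 3 mm above the deck when fitted, on the surface when stood down. Saddle top at z = 29 mm; the tab above it reaches z = 70 mm, 66 (x) x 16 (y) mm: pinch it across y
- clip_tab (a point): middle of the red tab, 52 mm above the clip's origin; axes as the clip's. The fitted clip's legs stand outside the rails between dark guides 18 mm high (1.5 mm play), each held by a sprung steel roller: pulling straight up takes roughly 8 to 15 N over the first 10 mm; after 20 mm it is free
- shutter (a joint): position of the vent shutter along the incubator's +y, m: 0 to 0.24. It starts near 0, and the clip blocks it at 0.037. It slides stiffly (3 to 5 N) and stays where it is left. The shutter is a blue ridged pad 90 x 90 mm between the rails, from 2 to 30 mm above the deck; too wide to pinch, so push its end faces
- shutter_back (a point): centre of the shutter's -y end face, 16 mm above the deck, axes as the incubator's: push here toward the incubator's +y
- shutter_pointer (a point): outer end of the orange pointer, a 5 mm wide strip at the middle of the shutter's length that sticks out over the +x rail; axes as the incubator's; it moves with the shutter
- marker_tip (a point): tip of the green marker on the strip at the deck's +x edge, at the pointer's height, axes as the incubator's (y along the track). The pointer lines up when both have the same y in the incubator's frame; that is always on the +y side of the start. The marker stays where it is
- tray: orange plastic drip tray, fixed, 400 (x) x 280 (y) x 35 mm outside, walls and floor 5 mm thick; origin at the centre of its underside. The half toward its own -x (near the robot) is empty: everything from its wall to x = -25 mm is clear
- spanner: steel spanner, 190 mm, lying in the tray across its middle (near tray x = +15 mm); leave alone
- pump_can: green pump oil can with brass nozzle, 84 mm across, 189 mm high, standing in the tray's +x end; origin at its foot; leave alone
- jar: clear glass jar with clamp lid, 72 mm across, 108 mm high, standing in the tray's +x end; origin at its foot; leave alone
- mug: white ceramic mug, 74 mm across, 92 mm high, standing in the tray's +x end; origin at its foot; leave alone
There are look-alikes about, which are no part of the job. What is meant by the clip is not pink or turquoise, and is the smaller of those in its own colour.

How it is judged (in metres and radians):
On the way, in this order (a step that is already met when the one before it is completed fails the run):
1. the lock clip has been lifted clear of its catches (z of clip in the frame of incubator above 0.15 m), for 0.1 s.
2. the lock clip rests in the orange tray, let go (x of clip in the frame of tray between -0.19 and 0.19 m and y of clip in the frame of tray between -0.13 and 0.13 m and z of clip in the frame of tray between -0.01 and 0.06 m and linear speed of clip below 0.03 m/s and contact force between clip and the fingers below 0.1 N), for 0.2 s.
At the end, for the whole second after the job is handed in: the shutter's pointer is within 5 mm of the green marker along the track, at rest, and the lock clip lies at rest in the orange tray (its origin inside the walls and less than 60 mm above the tray's underside) (y of shutter_pointer in the frame of marker_tip between -0.005 and 0.005 m and velocity of joint shutter between -0.005 and 0.005 m/s and x of clip in the frame of tray between -0.19 and 0.19 m and y of clip in the frame of tray between -0.13 and 0.13 m and z of clip in the frame of tray between -0.01 and 0.06 m and linear speed of clip below 0.03 m/s); the robot touches nothing.
It fails at once if something standing in the tray (pump can, jar, mug) is shifted by more than 30 mm (distance of any of pump_can, jar, mug from where it was at the start of the episode above 0.03 m).
It fails at once if the spanner is shifted by more than 30 mm (distance of spanner from where it was at the start of the episode above 0.03 m).
It fails at once if the can, jar or mug is tipped over (angle between any of pump_can, jar, mug's own z axis and vertical above 0.5 rad).
It also fails if it takes over 67 s, if anything falls off the work surface, if the arm or the gripper's body presses on something with over 40 N, if the wrist force passes 120 N, or if a joint passes its speed limit or range.

## Working session

There is one attempt and no reset: what is moved stays moved. The work goes in short steps, each a Python script; the robot and the scene stay as the last script left them, time stands still between calls to the robot, and variables do not carry over. Pictures are saved under pics/ and viewed, at most 10 in all, crops included, and the job is handed in when it is done.

```bash
mkdir -p pics; ls; python3 - <<'E'
from station import *
import cv2,numpy as np
np.set_printoptions(precision=4,suppress=True)
ims=[]
for c in ("scene","side"):
    im=snapshot(c); cv2.imwrite(f"pics/{c}0.png",im[...,::-1])
    for t in ("clip_tab","clip","shutter_pointer","marker_tip","shutter_back","incubator","tray"):
        print(c,t,[(np.round(d["xy"]).tolist(),round(d["score"],2)) for d in mark_of(t,c)][:4])
    print(calibration(c))
print(state())
E
```

```text
pics
scene clip_tab [([275.0, 211.0], 0.86), ([246.0, 154.0], 0.82), ([412.0, 154.0], 0.6), ([166.0, 249.0], 0.59)]
scene clip [([275.0, 224.0], 0.88), ([172.0, 260.0], 0.8), ([410.0, 164.0], 0.8), ([253.0, 163.0], 0.68)]
scene shutter_pointer [([238.0, 236.0], 0.79)]
scene marker_tip [([273.0, 249.0], 0.48)]
scene shutter_back [([236.0, 208.0], 0.91), ([271.0, 246.0], 0.75)]
scene incubator [([283.0, 243.0], 0.56)]
scene tray [([433.0, 258.0], 0.59)]
{'mtx': array([[438.0129,   0.    , 324.7993],
       [  0.    , 438.0129, 197.247 ],
       [  0.    ,   0.    ,   1.    ]]), 'camera_from_world': array([[  -0.0991,    0.995 ,    0.0147,   45.9935],
       [   0.8502,    0.0924,   -0.5183, -323.6049],
       [  -0.517 ,   -0.0388,   -0.8551, 1680.0128],
       [   0.    ,    0.    ,    0.    ,    1.    ]])}
side clip_tab [([460.0, 295.0], 0.92), ([304.0, 290.0], 0.81), ([229.0, 190.0], 0.81), ([372.0, 205.0], 0.69)]
side clip [([229.0, 206.0], 0.93), ([460.0, 308.0], 0.81), ([304.0, 308.0], 0.76), ([374.0, 219.0], 0.67)]
side shutter_pointer [([411.0, 225.0], 0.95)]
side marker_tip [(
[... 284 characters left out ...]
ld': array([[   0.9106,   -0.413 ,    0.0139, -418.2134],
       [  -0.2224,   -0.5181,   -0.8259,  219.8624],
       [   0.3483,    0.749 ,   -0.5636, 1428.235 ],
       [   0.    ,    0.    ,    0.    ,    1.    ]])}
{'time_s': 0.8, 'q': array([1.0007, 0.3772, 0.081 , 1.2744, 0.    , 1.4605]), 'qvel': array([ 0.0004, -0.0007,  0.0001,  0.0011,  0.0005,  0.0003]), 'joint_efforts': array([  0.0014, -46.346 ,  27.0141,  -0.0002,  -0.0001,   0.    ]), 'tool_pos': array([255.1819, 515.3197, 231.3792]), 'tcp_rot': array([0.    , 0.2279, 0.9737, 0.0001]), 'force': array([ 0.3507, -0.4381,  0.2088]), 'torque': array([-0.0015,  0.0123,  0.0639]), 'grasp_force': 0.0, 'finger_gap': 85.40728169362711}
```

View pics/scene0.png

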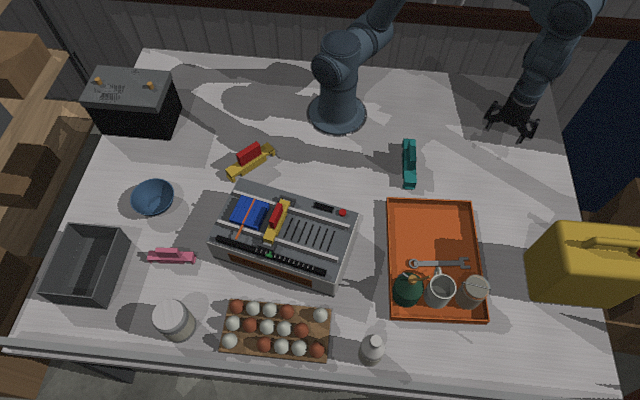

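View pics/side0.png

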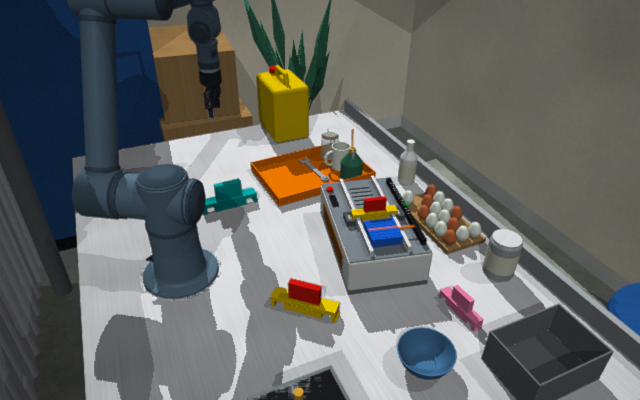

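The candidates in the scene image are the yellow/red clip on the incubator (275,211), a larger yellow/red one on the table (246,154), turquoise (412,154) and pink (166,249). By the description I choose the one fitted on the incubator at (275,211). Next I'll triangulate and check it in a close crop from the wrist camera.

```bash
cat > h.py <<'E'
from station import *
import cv2,numpy as np
from scipy.spatial.transform import Rotation as R
np.set_printoptions(precision=2,suppress=True)
def P(c):
    k=calibration(c); return k["mtx"]@k["camera_from_world"][:3]
def tri(a,b):
    X=cv2.triangulatePoints(P("scene"),P("side"),np.float64(a).reshape(2,1),np.float64(b).reshape(2,1)).ravel()
    return X[:3]/X[3]
def Rot(q): return R.from_quat(np.roll(q,-1))
def down(yaw):  # tool z down, tool y (closing) along world direction yaw
    y=np.array([np.cos(yaw),np.sin(yaw),0]); z=np.array([0,0,-1.]); x=np.cross(y,z)
    return np.roll(R.from_matrix(np.c_[x,y,z]).as_quat(),1)
def wpose(st):   # world_from_camera of wrist
    T=np.eye(4);T[:3,:3]=Rot(st["tcp_rot"]).as_matrix();T[:3,3]=st["tool_pos"]
    return T@calibration("wrist")["tool_from_camera"]
def onplane(T,px,z):
    d=T[:3,:3]@np.linalg.inv(calibration("wrist")["mtx"])@[px[0],px[1],1]
    o=T[:3,3]; return o+d*(z-o[2])/d[2]
def proj(T,X):
    p=calibration("wrist")["mtx"]@(np.linalg.inv(T)@np.r_[X,1])[:3]; return p[:2]/p[2]
E
python3 - <<'E'
from h import *
for n,a,b in [("tab",(275,211),(372,205)),("clip",(275,224),(374,219)),("pointer",(238,236),(411,225)),("marker",(273,249),(399,201)),("inc",(283,243),(370,246)),("tray",(433,258),(313,174)),
 ("fake",(246,154),(304,290))]: print(n,tri(a,b))
for t in ("tray","incubator"):
  for c in ("scene","side"):
    snapshot(c)
    for d in regions_of(t,c)[:1]:
        h=cv2.findContours(d["region"].astype(np.uint8),0,2)[0]; h=max(h,key=cv2.contourArea)
        print(t,c,cv2.approxPolyDP(cv2.convexHull(h),5,True).reshape(-1,2).tolist())
print(calibration("wrist"))
E
```

```text
tab [ 548.59 -137.64  174.47]
clip [ 560.65 -138.87  119.94]
pointer [ 624.46 -233.79  145.83]
marker [ 653.45 -125.91  151.08]
inc [ 564.88 -122.65    1.25]
tray [569.72 348.84   0.63]
fake [ 277.43 -284.5    71.04]
tray scene [[387, 197], [471, 201], [487, 323], [389, 320]]
tray side [[319, 146], [339, 180], [315, 196], [278, 205], [251, 163]]
incubator scene [[238, 178], [358, 214], [333, 297], [211, 255], [205, 240]]
incubator side [[390, 178], [431, 251], [428, 281], [348, 294], [321, 215], [321, 185]]
{'mtx': array([[346.19,   0.  , 321.2 ],
       [  0.  , 346.19, 198.83],
       [  0.  ,   0.  ,   1.  ]]), 'tool_from_camera': array([[   0.  ,   -0.95,   -0.32,   83.29],
       [   1.  ,    0.  ,    0.  ,   -0.57],
       [  -0.  ,   -0.32,    0.95, -142.7 ],
       [   0.  ,    0.  ,    0.  ,    1.  ]])}
```

```bash
python3 - <<'E'
from h import *
K=P("scene")
def sp(px,z):
    A=np.c_[K[:,:2],K[:,2]*z+K[:,3]]; v=np.linalg.solve(A,[px[0],px[1],1]); return v[:2]/v[2]
a,b=sp((238,178),120),sp((358,214),120); print("near edge",a,b,np.linalg.norm(b-a),np.arctan2(*(b-a)[::-1]))
e=np.arctan2(*(b-a)[::-1])
a,b=sp((211,255),120),sp((333,297),120); print("far edge",a,b,np.linalg.norm(b-a),np.arctan2(*(b-a)[::-1]))
for px in [(387,197),(471,201),(487,323),(389,320)]: print("tray",sp(px,35))
for yaw in (e,e-np.pi):
    print(solve_ik([555,-138,330],down(yaw)))
q=min((x for x in (solve_ik([555,-138,330],down(y)) for y in (e,e-np.pi)) if x is not None),key=lambda x:abs(x[5]))
move_j(q)
st=state(); T=wpose(st)
im=snapshot("wrist"); cv2.imwrite("pics/w1.png",im[...,::-1]); print(st["tool_pos"],st["time_s"])
for t in ("clip_tab","shutter_pointer","marker_tip","shutter_back"):
    for d in mark_of(t,"wrist")[:2]:
        z={"clip_tab":175}.get(t,143); print(t,d["xy"],round(d["score"],2),onplane(T,d["xy"],z))
E
```

```text
near edge [ 413.22 -280.62] [501.79 102.1 ] 392.8302967627422 1.343378631913453
far edge [ 678.81 -303.7 ] [764.44  50.37] 364.2778020293273 1.333512204014775
tray [379.54 197.48]
tray [365.02 473.69]
tray [765.86 489.25]
tray [785.97 213.56]
[-0.35  0.37  0.33  1.53  0.   -0.13]
[-0.35  0.37  0.33  1.53  0.    3.01]
[ 555.11 -137.16  329.91] 3.7667
clip_tab [115.0, 275.5] 0.7 [ 604.46 -356.21  175.  ]
clip_tab [339.7, 152.1] 0.68 [ 534.07 -116.08  175.  ]
marker_tip [349.0, 262.2] 0.66 [ 659.43 -130.65  143.  ]
shutter_back [195.1, 175.7] 0.84 [ 531.73 -259.14  143.  ]
```

View pics/w1.png

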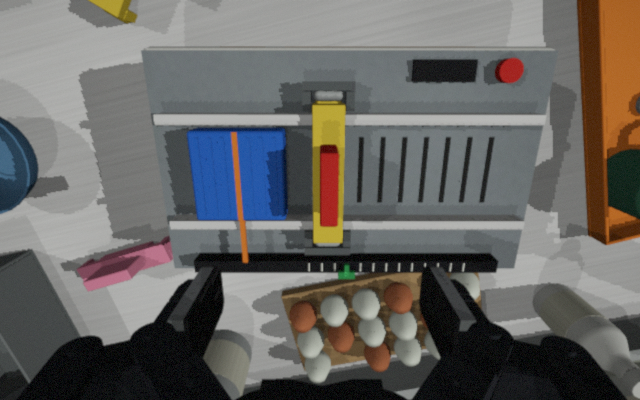

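The wrist image confirms the choice. The fitted yellow clip has its red tab at about (330,187), the rails run horizontally at rows 120 and 226, the pointer end is at (245,262) and the green marker at (347,268). The look-alikes are off the deck.

```bash
python3 - <<'E'
from h import *
st=state(); T=wpose(st); im=cv2.imread("pics/w1.png"); hsv=cv2.cvtColor(im,cv2.COLOR_BGR2HSV)
print("cam",T[:3,3])
e=1.343; c=np.r_[np.cos(e),np.sin(e)]; n=np.r_[np.sin(e),-np.cos(e)]  # y dir, x dir
f=lambda px,z:(lambda X:np.r_[X[:2]@n,X[:2]@c])(onplane(T,px,z))
red=((hsv[...,0]<6)|(hsv[...,0]>174))&(hsv[...,1]>150)&(hsv[...,2]>60)
w=np.zeros_like(red); w[130:240,300:350]=1
r=np.argwhere(red&w); print("red box rows/cols",r.min(0),r.max(0))
for row in (160,190,215):
    cc=np.where((red&w)[row])[0]; print(row,cc.min(),cc.max(),f((cc.min(),row),193),f((cc.max()+1,row),193), np.round(im[row,cc.min()-1:cc.max()+2,2]).tolist())
print("tab far end",f((330,r.max(0)[0]+1),193))
for p in [(155,120),(545,120),(170,226),(530,226)]: print("rail",p,f(p,140),onplane(T,p,140)[:2])
print("marker",f((347,266),143),"pointer",f((245,262),143))
g=np.argwhere((hsv[...,0]>40)&(hsv[...,0]<85)&(hsv[...,1]>120)&(hsv[...,2]>60)); g=g[(g[:,1]>320)&(g[:,1]<380)&(g[:,0]>240)&(g[:,0]<290)]
print("green",g.min(0),g.max(0),np.median(g,0))
for row in range(262,280,3): x=g[g[:,0]==row,1]; print(row,x.min() if len(x) else None,x.max() if len(x) else None)
cv2.imwrite("pics/w1c.png",cv2.resize(im[100:290,180:380],None,fx=3,fy=3,interpolation=2))
E
```

```text
cam [ 473.68 -119.3   472.66]
red box rows/cols [146 320] [225 337]
160 320 337 [549.63  -9.91] [549.6    4.88] [121, 117, 145, 159, 165, 162, 163, 165, 165, 163, 166, 164, 165, 166, 166, 166, 167, 166, 168, 163]
190 321 337 [575.44  -9.04] [575.41   5.34] [117, 147, 163, 167, 166, 165, 166, 167, 167, 168, 169, 167, 169, 167, 168, 165, 168, 162, 155]
215 321 336 [598.13  -8.99] [598.1    4.88] [126, 147, 166, 167, 167, 167, 166, 167, 167, 168, 168, 167, 169, 168, 167, 170, 167, 164]
tab far end [608.46  -1.08]
rail (155, 120) [ 523.26 -165.47] [ 472.37 -279.36]
rail (545, 120) [522.43 201.94] [554.54  78.74]
rail (170, 226) [ 631.56 -166.29] [ 577.69 -304.62]
rail (530, 226) [630.79 209.08] [661.71  61.22]
marker [676.62  19.18] pointer [671.98 -90.29]
green [264 339] [279 354] [274. 346.]
262 None None
265 344 348
268 344 349
271 343 353
274 339 353
277 339 354
```

View pics/w1c.png

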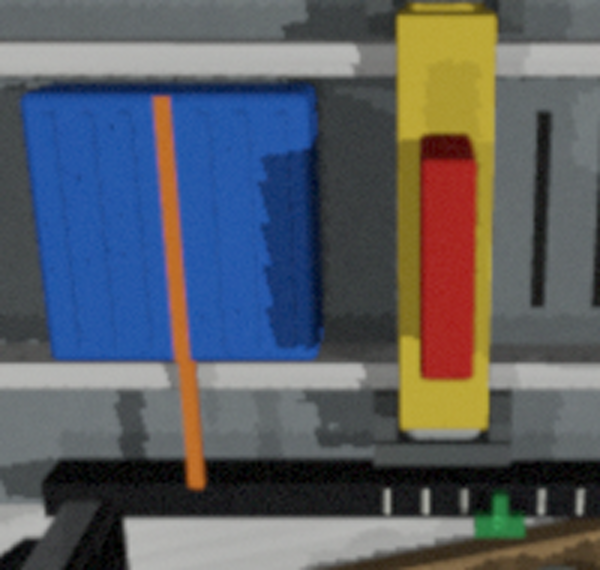

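The crop confirms that the clip is yellow with a red tab. The marker stem is at c=+19 mm along the track and the pointer at −90 mm, so the shutter has about 109 mm to travel. Next: grasp and lift.

```bash
python3 - <<'E'
from h import *
e=1.343; c=np.r_[np.cos(e),np.sin(e)]; n=np.r_[np.sin(e),-np.cos(e)]
p=n*576.5-c*2.0; print(p)
o=state()["tcp_rot"]
move_ptp([*p,230],o)
print(move_linear([*p,158],vel=60,contact_N=10), state()["tool_pos"],state()["force"])
gripper_to(10); s=state(); print(s["finger_gap"],s["grasp_force"],s["force"],s["tool_pos"])
if 10.5<s["finger_gap"]<22:
    x=s["tool_pos"]
    move_linear([x[0],x[1],x[2]+30],vel=40); print(state()["force"])
    move_linear([x[0],x[1],x[2]+150],vel=120)
    s=state(); print(s["time_s"],s["finger_gap"],s["grasp_force"],s["force"],s["tool_pos"])
    im=snapshot("wrist"); cv2.imwrite("pics/w2.png",im[...,::-1])
    T=wpose(s)
    for t in ("marker_tip","shutter_pointer","shutter_back"):
        for d in mark_of(t,"wrist")[:1]:
            X=onplane(T,d["xy"],143)[:2]; print(t,d["xy"],d["score"],X@n,X@c)
E
```

```text
[ 561.16 -132.14]
False [ 561.53 -132.25  158.49] [ 0.05  0.68 -0.56]
15.510404967030869 58.92342746257782 [0.48 0.9  1.63] [ 561.28 -132.14  158.18]
[ 0.71 -0.54 -1.38]
8.5417 15.13417609966147 60.95522403717041 [-0.35  0.25 -1.24] [ 560.92 -131.99  307.33]
marker_tip [322.9, 238.0] 0.24 637.0747058563409 -0.318565137295208
shutter_pointer [232.3, 264.7] 0.69 666.5748813141653 -90.8593988127953
shutter_back [179.4, 176.7] 0.89 575.684248573885 -132.06707716028188
```

View pics/w2.png

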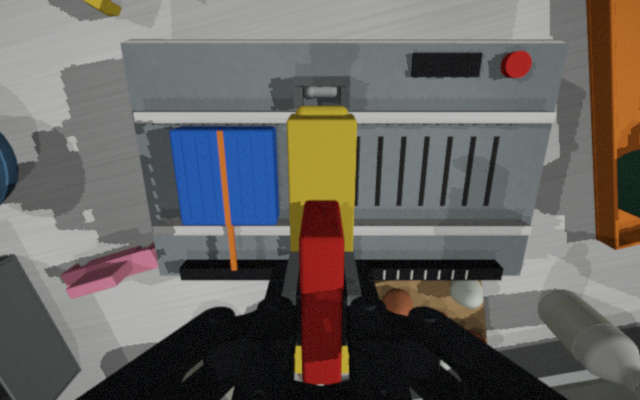

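The clip is out and held by its tab; the blue shutter (225,175) hasn't moved. Next I'll place the clip in the tray.

```bash
python3 - <<'E'
from h import *
ty=0.045; ctr=np.r_[574,343]; p=ctr-112*np.r_[np.cos(ty),np.sin(ty)]; print(p)
qs=[solve_ik([*p,250],down(a)) for a in (ty,ty+np.pi)]; print(qs)
i=int(np.argmin([abs(q[5]) for q in qs])); o=down([ty,ty+np.pi][i])
move_j(qs[i])
s=state(); print(s["time_s"],s["tool_pos"],s["finger_gap"])
move_linear([*p,60],vel=120)
print(move_linear([*p,34],vel=25,contact_N=5)); print(state()["tool_pos"],state()["force"])
gripper_to(60); sleep(.2)
move_linear([*p,150],vel=120)
move_linear([*p,250],vel=200)
s=state();T=wpose(s); print(s["time_s"],s["grasp_force"],s["finger_gap"])
im=snapshot("wrist"); cv2.imwrite("pics/w3.png",im[...,::-1])
E
```

```text
[462.11 337.96]
[array([0.52, 0.37, 0.12, 1.32, 0.  , 2.05]), array([ 0.52,  0.37,  0.12,  1.32,  0.  , -1.1 ])]
10.5083 [462.82 337.26 250.16] 15.266999503839518
True
[461.89 337.81  40.16] [ 0.17 -0.39  4.84]
15.4333 0.0 60.06951154712954
```

View pics/w3.png

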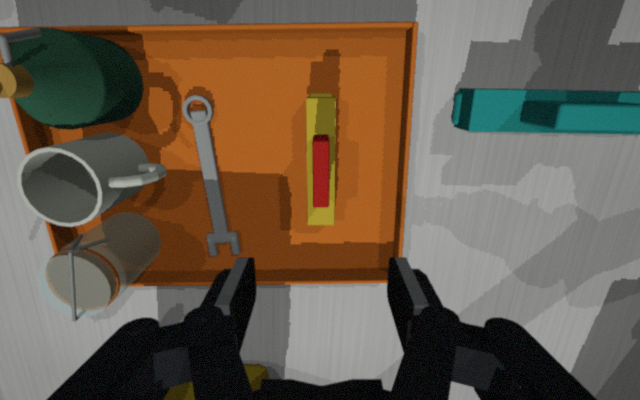

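The clip stands upright and free in the clear half at (321,170). The spanner, can, mug and jar are undisturbed. Next I'll push the shutter most of the way with shut fingers, then look.

```bash
python3 - <<'E'
from h import *
e=1.343; c=np.r_[np.cos(e),np.sin(e)]; n=np.r_[np.sin(e),-np.cos(e)]
W=lambda a,b,z:[*(n*a+c*b),z]
gripper_to(0)
qs=[(solve_ik(W(577,-168,260),down(e+a))) for a in (np.pi/2,-np.pi/2)]
q=min((x for x in qs if x is not None),key=lambda x:abs(x[5])); print(q)
move_j(q)
print("down",move_linear(W(577,-168,133),vel=80,contact_N=8),state()["tool_pos"])
hit=move_linear(W(577,-125,133),vel=20,contact_N=2.5)
t=state(); c0=t["tool_pos"][:2]@c; print("hit",hit,c0,t["force"],t["time_s"])
if hit:
    move_linear(W(577,c0+102,133),vel=40)
    t=state(); c1=t["tool_pos"][:2]@c; print("end",c1,c1-c0,t["force"])
    move_linear(W(577,c1-8,133),vel=40); move_linear(W(577,c1-8,250),vel=150)
    move_ptp(W(577,0,330),down(e))
    s=state();T=wpose(s); im=snapshot("wrist"); cv2.imwrite("pics/w4.png",im[...,::-1]); print(s["time_s"],s["tool_pos"])
    cv2.imwrite("pics/w4c.png",cv2.resize(im[220:300,240:400,::-1],None,fx=5,fy=5,interpolation=2))
    for k in ("marker_tip","shutter_pointer"):
        for d in mark_of(k,"wrist")[:1]:
            X=onplane(T,d["xy"],143)[:2]; print(k,d["xy"],d["score"],X@n,X@c)
E
```

```text
[-0.62  0.43  0.23  1.37  0.    1.18]
down False [ 524.53 -294.23  133.58]
hit True -143.8513893787295 [ 0.32 -0.95 -0.41] 21.3333
end -41.86575932254849 101.98563005618101 [-2.01 -1.66 -0.83]
26.6583 [ 561.82 -130.3   329.27]
shutter_pointer [334.6, 255.7] 0.96 668.5721765489413 13.99963362182603
```

View pics/w4c.png

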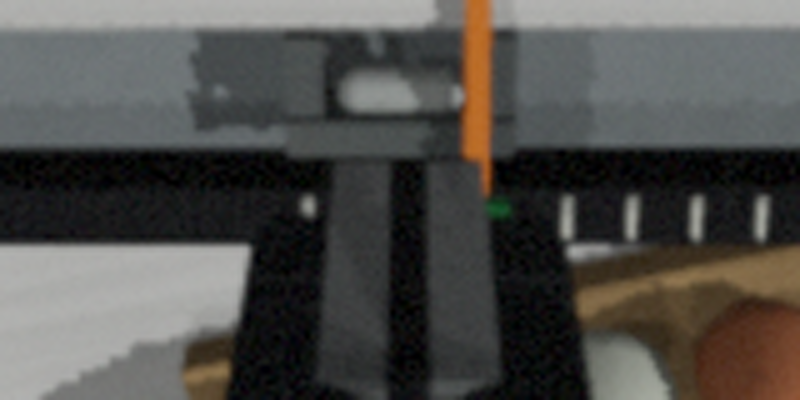

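The shut fingers hide the marker, which shows only as a green sliver at crop (500,208). I'll shift sideways for a clear view.

```bash
python3 - <<'E'
from h import *
e=1.343; c=np.r_[np.cos(e),np.sin(e)]; n=np.r_[np.sin(e),-np.cos(e)]
move_ptp([*(n*590+c*65),300],down(e)); sleep(.2)
s=state();T=wpose(s); im=snapshot("wrist"); np.save("T.npy",T); cv2.imwrite("pics/w5.png",im[...,::-1]); print(s["time_s"],s["tool_pos"])
for z,k in ((143,"pred marker"),): print(proj(T,[*(n*670+c*18),z]))
u,v=np.round(proj(T,[*(n*670+c*18),143])).astype(int); x0,y0=max(u-60,0),max(v-50,0); print(x0,y0)
cv2.imwrite("pics/w5c.png",cv2.resize(im[y0:y0+100,x0:x0+120,::-1],None,fx=6,fy=6,interpolation=2))
E
```

```text
27.4 [589.54 -70.87 300.72]
[274.17 258.03]
214 208
```

View pics/w5c.png

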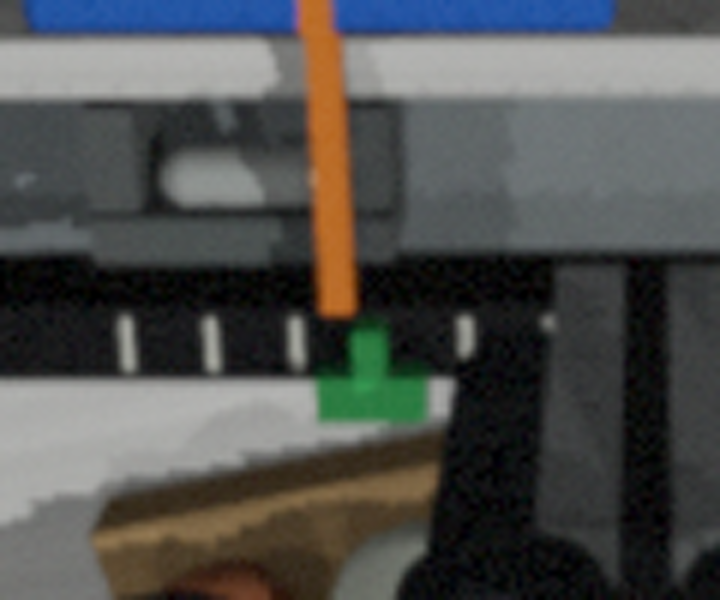

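The pointer end is at crop (338,315) and the marker stem at (370,320), so the shutter is about 5 mm short. I'll push that remainder and check.

```bash
python3 - <<'E'
from h import *
e=1.343; c=np.r_[np.cos(e),np.sin(e)]; n=np.r_[np.sin(e),-np.cos(e)]
W=lambda a,b,z:[*(n*a+c*b),z]
T=np.load("T.npy"); f=lambda u,v:onplane(T,(214+u/6,208+v/6),143)[:2]
a,b=f(338,315),f(370,320); d=(b-a)@c; print(a@c,b@c,"delta",d)
c1=-41.87
qs=[solve_ik(W(577,c1-12,250),down(e+s)) for s in (np.pi/2,-np.pi/2)]
move_j(min((x for x in qs if x is not None),key=lambda x:abs(x[5])))
print(move_linear(W(577,c1-12,133),vel=80,contact_N=8))
move_linear(W(577,c1+d,133),vel=25); sleep(.2)
t=state(); print("end",t["tool_pos"][:2]@c-c1,t["force"])
move_linear(W(577,c1-12,133),vel=40); move_linear(W(577,c1-12,250),vel=150)
move_ptp(W(590,65,300),down(e)); sleep(.2)
s=state(); im=snapshot("wrist"); cv2.imwrite("pics/w6c.png",cv2.resize(im[208:308,214:334,::-1],None,fx=6,fy=6,interpolation=2)); print(s["time_s"],s["force"])
E
```

```text
14.141853986058482 19.306773095972122 delta 5.164919109913643
False
end 5.156369277710304 [-1.04 -1.77  1.64]
34.2667 [-0.3   0.39  0.5 ]
```

View pics/w6c.png

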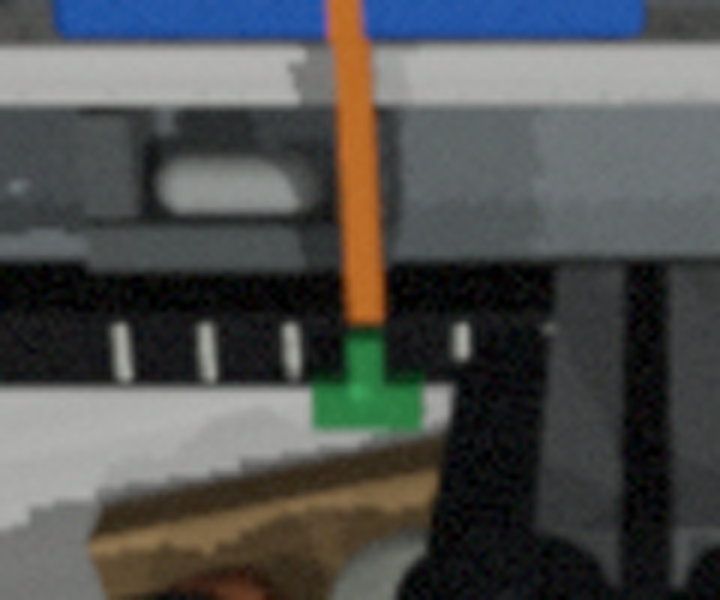

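The pointer (365,325) and the green marker (365,335) now line up, and the arm is clear of everything.

```bash
python3 -c "
from station import *
print(finish_job())"
```

```text
the job is handed in; nothing more can be done
None
```

I put the clip down in the clear end of the tray and pushed the shutter until its pointer lined up with the green marker, both confirmed by wrist camera; the job is handed in at about 34 s, with no verdict returned.

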